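# Close the pasta jar and hold the date stamp on its label

### The job

Put the label-bearing metal lid on the open jar of pasta so that it sits fully down and level, and let go of it. Then take the date stamp by its handle and set it upright on the lid, its foot centred on the framed paper label with its long side along the label's long side, and press gently until the sprung handle has gone about halfway down; finish while holding it there, still pressed. Keep the jar standing, never press hard, and leave the other things on the stall alone.

Things in the scene. Friction and masses are not known exactly. Their poses are not given: they have to be found in the camera images.
- jar: The task's jar, the only one without a lid: clear round plastic, full of brown pasta, loose, standing on the table, 0.25 kg. Body 62 mm diameter up to 75 mm, then a shoulder to a plain neck 53 mm diameter from 79 to 89 mm, tapering to 49 mm at the rim at 96 mm. Origin at the centre of its underside, z up.
- jar_rim (a point): Centre of the jar's open mouth at rim height, 96 mm above the jar's underside, on its axis.
- lid: Slip-on brass-coloured metal lid with the framed paper label, lying right way up on the table: 63 mm outside diameter, 18 mm high, 58 mm inside (2.5 mm play round the neck, no thread), top 3 mm thick, 30 g. The wider unlabelled lid is not for this jar. Origin at the centre of its open underside, z up, x along the label's long side. Fully on, its underside is 81 mm and its top 99 mm above the jar's underside.
- label (a point): Centre of the flat label on top of the lid, 18 mm above the lid's underside. White paper 44 x 28 mm with a thin dark border line; long side along the lid's x.
- stamp: Hand date stamp, 0.15 kg, upright on its foot. Black block handle 42 mm (x) x 24 mm (y), 47 to 97 mm above the foot's face when not pressed; grey foot 40 mm (x) x 26 mm (y) on a spring. The pose is the handle's: origin 47 mm under the handle's lower end (the foot's face when not pressed); z up to the handle's top, x along the long side of handle and foot. Half-turn symmetric.
- stamp_grip (a point): Middle of the stamp's handle to grip, across its 24 mm sides: 75 mm above the stamp's origin, 22 mm below the handle's top.
- stamp_face (a point): Centre of the flat underside of the stamp's foot, the face that is pressed on the label; it moves with the foot.
- stamp_foot (a joint): How far the handle is pressed down over the foot, in m: 0 not pressed, 0.012 the stop. The spring is preloaded: it starts to move at 2.4 N and adds 0.4 N per mm (4.8 N halfway, 7.2 N at the stop).
- big_lid: Wider plain brass-coloured metal lid, 90 mm diameter, 16 mm high, no label. Bystander, to be left alone. Origin at the centre of its underside.
- spoon: Wooden spoon 170 mm long, lying along its x. Bystander, to be left alone. Origin at the centre of its underside.
- tape: Cardboard ring 42 mm diameter, 18 mm high. Bystander, to be left alone. Origin at the centre of its underside.
- marker: Grey marker pen lying along its x, 110 mm long, 11 mm thick. Bystander, to be left alone. Origin at the centre of its underside.
- full_jar0: Large closed jar of pasta, 88 mm diameter, 143 mm high. Bystander, to be left alone. Origin at the centre of its underside.
- full_jar1: Large closed jar of pasta, 88 mm diameter, 143 mm high. Bystander, to be left alone. Origin at the centre of its underside.
- basket: Lidded woven basket, 135 mm diameter, 109 mm high. Bystander, to be left alone. Origin at the centre of its underside.
Things that resemble listed ones, but are neither listed nor needed, are in the scene too. Leave any turquoise look-alike of the lid alone.

How it is judged:
By the outcome, as a careful person would: the job done as asked, in the order asked, and still so for the second after the job is handed in, while the arm keeps its last pose, push and grip.
It also fails if it takes over 64 s, if anything falls off the work surface, if the arm or the gripper's body presses on something with over 40 N, if the wrist force passes 120 N, or if a joint passes its speed limit or range.

### The arm

A 6-joint arm with a two-finger parallel gripper is mounted at the origin on the work surface. World frame = base frame: x ahead of the robot, y to its left, z up, the work surface at z = 0. Lengths are in m, angles in rad, forces in N, time in s.
With the tool pointing down it reaches from about 0.375 to 0.925 m from the base axis. Payload 5.7 kg.
Tool frame: the origin (TCP) lies midway between the tips of the shut fingers; the grasp point (between the pads) lies 19 mm behind it; y points along the fingers, z is the direction in which the jaws open and shut, and the axes are right-handed (so a half turn about y gives the same grasp; the last joint's range is limited). The gripper opens to 85 mm and grips with 20 to 120 N. Pads are 22 mm wide; open, the fingers measure 114 mm over their backs; the gripper's body (76 mm by 85 mm) begins 54 mm behind the grasp point. The pads swing forward as they close: fully open they stand 13 mm farther back than shut.
Start: joints at [-1.225, 0.359, 1.51, -0, 1.272, -0.115], TCP at [0.267, -0.537, 0.231] pointing down, gripper open.
Joint ranges: [-2.97, 2.97], [-1.01, 2.36], [0.21, 2.38], [-0.96, 4.11], [0.2, 2.71], [-2.98, 2.98]. Speed limits (rad/s): [2.39, 2.39, 3.14, 3.14, 3.14, 3.14].

### API

Orientations are given as a unit quaternion [w, x, y, z].
In Python, from workcell import manip gives the robot as it stands.
- The arm moves only by the shell command python3 -m pendant 'ROWS' [FORCE]. ROWS is JSON, a list of rows, each a list of 5 numbers: the opening, from -1 (shut) to 1 (fully open), then the shift along the world's x, y, z in mm, then the turn about the world's z in rad. A call has exactly 10 rows; each row shifts and turns the commanded pose from where the row before left it; what a row does not reach is not made up. A row lasts 1/12 s, in which the tool goes at most 41.7 mm and 7.16 degrees, less where a joint would pass 70% of its speed; a pose out of reach is approached as far as the arm can. A call with a gripper value outside its range is refused whole. The fingers move at their own pace and stop on an object; FORCE is the grip in N (left out, the last holds). Time passes only in rows, so rows that do not move let the fingers close, or fill a call up. It gives the time, the measured TCP pose, the force and the opening at its end, in the units of the state.
- manip.sense(): the state, without advancing time (a new reading comes with each control period).
- manip.grab_frame(name): name is "scene" or "side" or "wrist"; returns the picture (384x512x3 uint8, red, green, blue); there is no depth.
- manip.camera_info(name): a dict with "vertical_fov" (degrees; the focal length in pixels is half the picture's height over the tangent of half this angle, whatever the lens; pixels are square), "cx", "cy" (the principal point, pixels), "dist_coeffs" ([k1, k2, p1, p2, k3] as OpenCV has them; the pictures are not rectified), "R" (3x3) and "t" (3): a world point X has camera coordinates R X + t. Camera axes: x right, y down, z forward; pixel columns grow to the right and rows downward; lengths in m; the calibration is good to about 2 mm. A picture is of the moment at which its call begins: read the wrist's pose just before it. camera_info takes no time and is no camera call; for the wrist camera it gives the pose at the moment of the call.
- manip.job_done(): hands the job in, once; it reports no verdict.
The state is a dict: "t": time; "joint_pos": joint angles; "joint_vel": joint speeds; "joint_efforts": joint torques, N m; "tool_pos": TCP position; "ee_rot": TCP orientation; "force": force on the tool from outside, world axes, zero at the start; "ft_torque": the same for the moment, N m; "opening": finger opening in m.
Only numpy, scipy, OpenCV 4.12 (cv2) and the standard library are available. Lean on these libraries where they do the work, as an engineer would, in place of code of your own. Each camera call takes 0.05 s, during which the arm holds its last target. There are 200 camera calls.

## Working session

There is one attempt and no reset: what is moved stays moved. The work goes in short steps, Python scripts to look and compute and a shell command to move; the robot and the scene stay as the last step left them, time stands still between calls to the robot, and variables do not carry over. Pictures are saved under pics/ and viewed, about 8 in all and at most 12, crops included, and the job is handed in when it is done.

```bash
mkdir -p pics; cat > h.py <<'E'
import numpy as np, cv2
from workcell import manip
def K(c,sh=(384,512)):
    f=sh[0]/2/np.tan(np.radians(c["vertical_fov"])/2)
    return np.array([[f,0,c["cx"]],[0,f,c["cy"]],[0,0,1]])
def shot(n,path):
    c=manip.camera_info(n); im=manip.grab_frame(n)[:,:,::-1].copy()
    cv2.imwrite(path,im); np.save(path+".npy",c,allow_pickle=True); return im,c
def load(path): return cv2.imread(path),np.load(path+".npy",allow_pickle=True).item()
def ray(c,uv):
    p=cv2.undistortPoints(np.array(uv,float).reshape(-1,1,2),K(c),np.array(c["dist_coeffs"],float)).reshape(-1,2)
    R=np.array(c["R"]);t=np.array(c["t"])
    d=np.c_[p,np.ones(len(p))]@R; return -R.T@t,d
def plane(c,uv,z):
    o,d=ray(c,uv); return o+d*((z-o[2])/d[:,2:3])
def proj(c,X):
    R=np.array(c["R"]);t=np.array(c["t"],float)
    return cv2.projectPoints(np.array(X,float).reshape(-1,1,3),cv2.Rodrigues(R)[0],t,K(c),np.array(c["dist_coeffs"],float))[0].reshape(-1,2)
E
python3 - <<'E'
from h import *
a,c=shot("scene","pics/s0.png"); b,d=shot("side","pics/d0.png"); 
for k in (c,d): print(k["vertical_fov"],k["dist_coeffs"],-np.array(k["R"]).T@k["t"])
cv2.imwrite("pics/v0.png",cv2.resize(a,(800,600),interpolation=3)); cv2.imwrite("pics/v1.png",cv2.resize(b,(800,600),interpolation=3))
s=manip.sense(); print(s)
E
```

```text
57.641993658485546 [-0.06426326  0.          0.          0.          0.        ] [1.08217203 0.08240769 0.61152034]
48.1823871126671 [-0.13747223  0.          0.          0.          0.        ] [0.25889985 0.70684819 0.57063128]
{'t': 0.1, 'joint_pos': array([-1.22511945e+00,  3.59454128e-01,  1.51135810e+00, -5.29251802e-06,
        1.27250326e+00, -1.15107350e-01]), 'joint_vel': array([-0.00031549, -0.00192726, -0.00068793, -0.00035601,  0.00010947,
        0.00187014]), 'joint_efforts': array([ 9.20838829e-04, -5.28650701e+01, -2.79352427e+01, -2.84573611e-05,
        5.08757992e-03,  2.12286858e-05]), 'tool_pos': array([ 0.26656177, -0.53682854,  0.23051215]), 'ee_rot': array([ 0.16140304, -0.16154673,  0.68902733, -0.6878176 ]), 'force': array([-0.22178432,  0.48601194, -0.0957194 ]), 'ft_torque': array([0.02361395, 0.0408451 , 0.01200086]), 'opening': 0.0855841812514692}
```

View pics/v0.png

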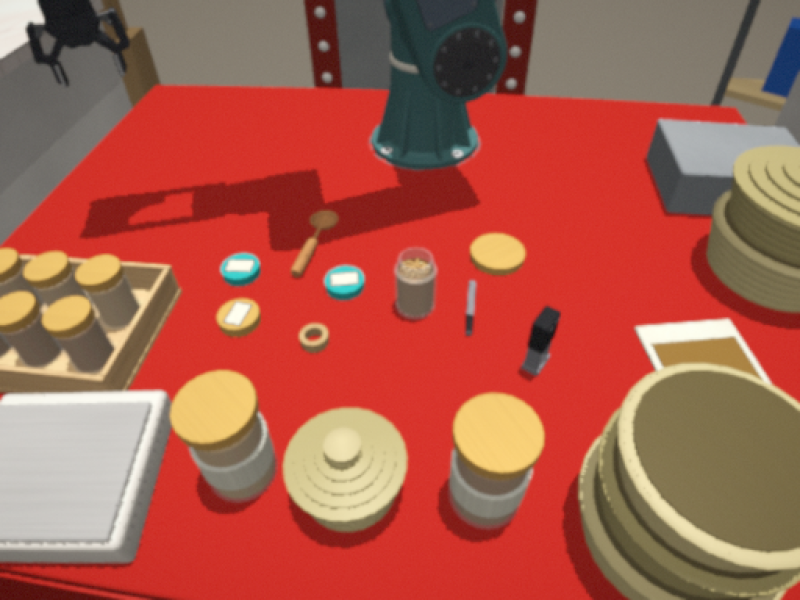

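View pics/v1.png

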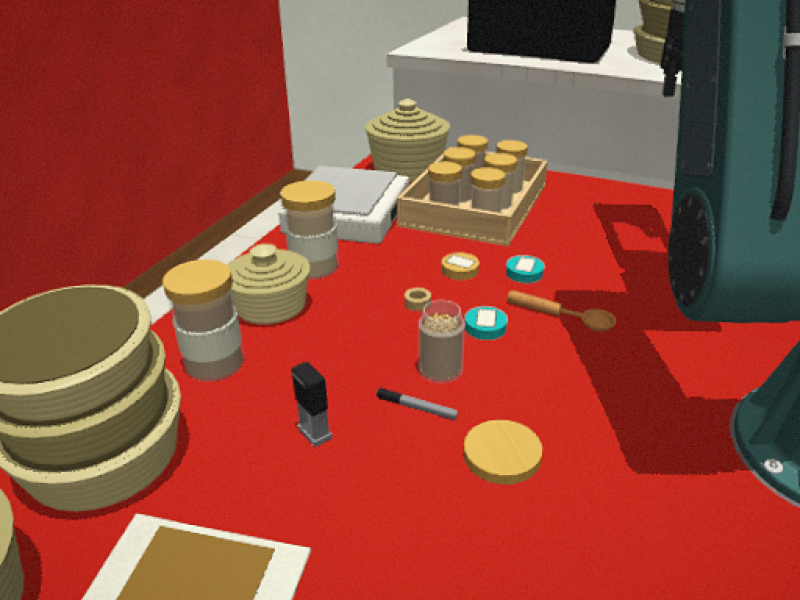

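Two views (scene, in 800x600 pixels): the labelled-lid candidates are brass (238,316), turquoise (240,268) and turquoise (344,281), plus the plain wide brass lid at (498,253). The brass one with the label at (238,316) fits the description. The open jar is at (415,283) and the stamp at (543,340). Next I measure these and confirm the lid in a crop.

```bash
python3 - <<'E'
from h import *
def blob(im,lo,hi,win):
    x0,y0,x1,y1=win; hsv=cv2.cvtColor(im,cv2.COLOR_BGR2HSV)
    m=np.zeros(im.shape[:2],np.uint8); m[y0:y1,x0:x1]=cv2.inRange(hsv,np.array(lo),np.array(hi))[y0:y1,x0:x1]
    n,l,s,ce=cv2.connectedComponentsWithStats(m); i=1+np.argmax(s[1:,4]); return ce[i],s[i],(l==i)
k=.64
a,c=load("pics/s0.png"); b,d=load("pics/d0.png")
W=lambda *w:[int(v*k) for v in w]
def tri(pa,pb):
    o1,d1=ray(c,pa);o2,d2=ray(d,pb);d1=d1[0];d2=d2[0]
    s,t=np.linalg.lstsq(np.c_[d1,-d2],o2-o1,rcond=None)[0]; p,q=o1+s*d1,o2+t*d2
    return (p+q)/2,np.linalg.norm(p-q)
# label
la=blob(a,(0,0,170),(180,70,255),W(215,298,262,332)); lb=blob(b,(0,0,170),(180,70,255),W(440,250,482,278))
print("label",la[0],la[1],lb[0],lb[1],tri(la[0],lb[0]),plane(c,la[0],.018),plane(d,lb[0],.018))
for (bl,cc,n) in ((la,c,'s'),(lb,d,'d')):
    ys,xs=np.nonzero(bl[2]); X=plane(cc,np.c_[xs,ys],.018)[:,:2]; r=cv2.minAreaRect((X*1000).astype(np.float32)); print(n,r)
# stamp handle black
sa=blob(a,(0,0,0),(180,255,60),W(520,295,570,355)); sb=blob(b,(0,0,0),(180,255,60),W(285,355,335,420))
print("stamp",sa[0],sa[1],sb[0],sb[1],tri(sa[0],sb[0]))
# jar body base: grayish/brown, not red
for im,cc,w in ((a,c,W(390,240,445,325)),(b,d,W(412,290,472,385))):
    x0,y0,x1,y1=w; hsv=cv2.cvtColor(im,cv2.COLOR_BGR2HSV)[y0:y1,x0:x1]
    m=(hsv[...,1]<150).astype(np.uint8); n,l,s,ce=cv2.connectedComponentsWithStats(m);i=1+np.argmax(s[1:,4])
    print("jar",s[i],ce[i],(x0,y0)); 
ca=cv2.resize(a[125:260,120:380],(780,405),interpolation=2)
cv2.imwrite("pics/v2.png",ca)
E
```

```text
label [151.80124224 200.04968944] [144 193  17  15 161] [294.04761905 166.82142857] [286 163  17   8  84] (array([ 0.56311611, -0.23445562,  0.01806084]), np.float64(0.00045544614597435747)) [[ 0.56282057 -0.23469929  0.018     ]] [[ 0.56316613 -0.23416298  0.018     ]]
s ((562.4159545898438, -234.7977752685547), (27.90329933166504, 43.970611572265625), 82.16041564941406)
d ((563.2005615234375, -234.49415588378906), (27.975622177124023, 42.472503662109375), 81.11205291748047)
stamp [347.44444444 211.60185185] [339 197  18  29 324] [198.22264151 249.01132075] [187 232  22  35 530] (array([0.59706886, 0.20468941, 0.06914219]), np.float64(0.0013975176620456538))
jar [   3    6   28   45 1028] [16.47470817 28.06614786] (249, 153)
jar [   0    0   39   60 1399] [17.45675482 31.60042888] (263, 185)
```

View pics/v2.png

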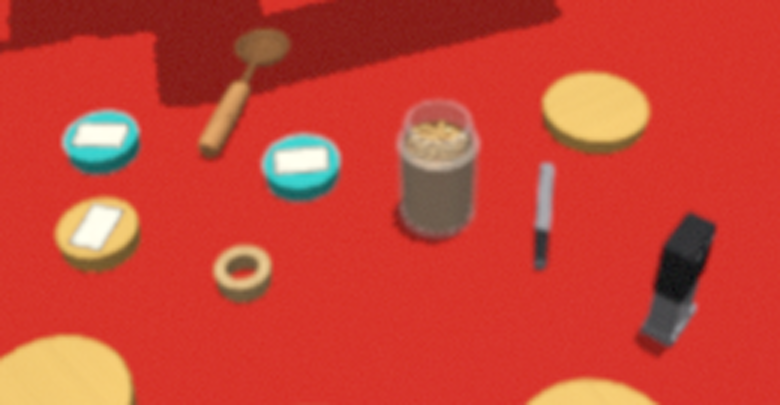

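The crop confirms it: the brass lid with the white label is at crop (97,228), and the two with turquoise sides are decoys. I'll work out clearances and a rough jar position next.

```bash
python3 - <<'E'
from h import *
from scipy.optimize import least_squares
a,c=load("pics/s0.png"); b,d=load("pics/d0.png")
print("turq",plane(c,[[153.6,168.5],[220,178]],.018),"tape",plane(c,[[201,213]],.018))
# jar silhouette side limits at mid body
def lim(im,row,c0,c1):
    h=cv2.cvtColor(im,cv2.COLOR_BGR2HSV)[row,c0:c1,1]; x=np.nonzero(h<165)[0]; return c0+x.min(),c0+x.max()
for r in (180,185,190): print(r,lim(a,r,240,290))
for r in (218,225,232): print(r,lim(b,r,258,305))
ua=np.mean([sum(lim(a,r,240,290))/2 for r in (185,190)]); ub=np.mean([sum(lim(b,r,258,305))/2 for r in (225,232)])
f=lambda p:[proj(c,[p[0],p[1],.04])[0,0]-ua,proj(d,[p[0],p[1],.04])[0,0]-ub]
s=least_squares(f,[.56,.04]); print("jar",s.x,s.cost,proj(c,[*s.x,.04]),proj(d,[*s.x,.04]))
E
```

```text
turq [[ 0.45492231 -0.26636542  0.018     ]
 [ 0.47298561 -0.08855787  0.018     ]] tape [[ 0.58977006 -0.1097496   0.018     ]]
180 (np.int64(253), np.int64(278))
185 (np.int64(253), np.int64(278))
190 (np.int64(253), np.int64(278))
218 (np.int64(268), np.int64(296))
225 (np.int64(268), np.int64(296))
232 (np.int64(268), np.int64(295))
jar [0.50111412 0.02720421] 1.6155871338926322e-27 [[265.5     182.82636]] [[281.75       220.10522177]]
```

```bash
python3 -m pendant '[[1,41,40,0,-0.12],[1,41,41,0,-0.12],[1,41,41,0,-0.12],[1,40,41,0,-0.10],[1,40,41,0,0],[1,40,41,0,0],[1,40,41,0,0],[1,13,16,0,0],[1,0,0,-20,0],[1,0,0,0,0]]' 30
```

```text
t: 0.93
tool_pos: [0.4823, -0.3135, 0.2085]
ee_rot: [0.003, -0.006, 0.708, -0.706]
force: [0.1, -0.1, -0.6]
opening: 0.0852
```

```bash
python3 -m pendant '[[1,27,26,-5,0],[1,27,26,-5,0],[1,27,27,-5,0],[1,0,0,-20,0],[1,0,0,-20,0],[1,0,0,-10,0],[1,0,0,0,0],[1,0,0,0,0],[1,0,0,0,0],[1,0,0,0,0]]' 30
python3 - <<'E'
from h import *
s=manip.sense(); print(s["tool_pos"],s["ee_rot"])
w,c=shot("wrist","pics/w0.png"); print(proj(c,[[.563,-.2345,.018],[.501,.027,.096]]), -np.array(c["R"]).T@c["t"])
cv2.imwrite("pics/v3.png",w)
E
```

```text
t: 1.77
tool_pos: [0.5644, -0.2382, 0.1476]
ee_rot: [-0.004, 0.002, -0.707, 0.707]
force: [0.1, -0.8, 0.5]
opening: 0.0854
[ 0.56442215 -0.23821375  0.14760327] [-0.00353204  0.00224542 -0.70676475  0.70743627]
[[259.07591653 183.20754464]
 [-56.22900595 281.2588044 ]] [ 0.64763041 -0.23724182  0.28970446]
```

View pics/v3.png

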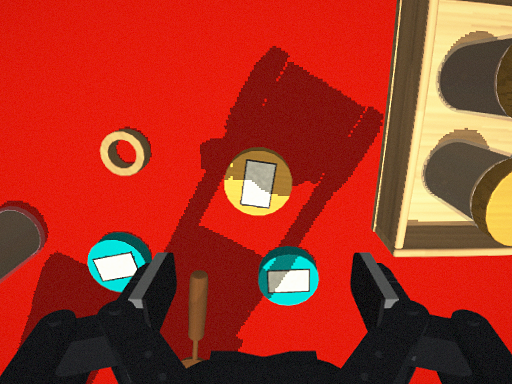

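The wrist view shows the lid centred at (258,182) against a predicted (259,183), so the estimate holds. I descend, with fingertips to about 10 mm above the table.

```bash
python3 -m pendant '[[1,-1,4,-25,0],[1,0,0,-30,0],[1,0,0,-30,0],[1,0,0,-25,0],[1,0,0,-15,0],[1,0,0,-10,0],[1,0,0,-5,0],[1,0,0,0,0],[1,0,0,0,0],[1,0,0,0,0]]' 30
```

```text
t: 2.65
tool_pos: [0.564, -0.2338, 0.0076]
ee_rot: [-0.004, 0.002, -0.707, 0.707]
force: [0.2, -0.1, 0.8]
opening: 0.0852
```

```bash
python3 -m pendant '[[1,-1,0,-5,0],[1,0,0,0,0],[0.4,0,0,0,0],[0.2,0,0,0,0],[0,0,0,0,0],[-0.5,0,0,0,0],[-1,0,0,0,0],[-1,0,0,0,0],[-1,0,0,0,0],[-1,0,0,0,0]]' 30
python3 - <<'E'
from h import *
w,c=shot("wrist","pics/w1.png"); b,d=shot("side","pics/d1.png")
cv2.imwrite("pics/v4.png",np.hstack([cv2.resize(w[150:384,100:420],(400,292)),cv2.resize(b[120:220,230:370],(400,292),interpolation=2)]))
E
```

```text
t: 3.48
tool_pos: [0.562, -0.2332, 0.0019]
ee_rot: [-0.003, 0.003, -0.707, 0.707]
force: [-1.5, 1.5, 5.1]
opening: 0.0624
```

View pics/v4.png

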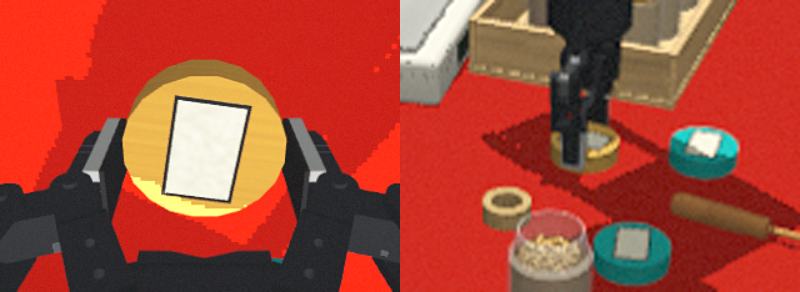

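Gripped at 62.4 mm, around the lid's middle. I lift it and move toward the jar.

```bash
python3 -m pendant '[[-1,0,0,10,0],[-1,0,0,25,0],[-1,0,0,35,0],[-1,0,0,40,0],[-1,0,0,40,0],[-1,-20,30,10,0],[-1,-20,34,0,0],[-1,-20,34,0,0],[-1,0,40,0,0],[-1,0,0,0,0]]' 30
python3 -m pendant '[[-1,0,0,0,0],[-1,0,0,0,0],[-1,0,0,0,0],[-1,0,0,0,0],[-1,0,0,0,0],[-1,0,0,0,0],[-1,0,0,0,0],[-1,0,0,0,0],[-1,0,0,0,0],[-1,0,0,0,0]]'
python3 - <<'E'
from h import *
s=manip.sense(); print(s["tool_pos"],s["force"])
w,c=shot("wrist","pics/w2.png"); print(proj(c,[[.501,.027,.096],[.501,.027,.079]]))
cv2.imwrite("pics/v5.png",w)
E
```

```text
t: 4.42
tool_pos: [0.499, -0.089, 0.1617]
ee_rot: [0.003, -0.005, 0.708, -0.706]
force: [-0.1, -0.5, -0.9]
opening: 0.0615
t: 5.25
tool_pos: [0.5019, -0.0952, 0.1612]
ee_rot: [0.003, -0.003, 0.707, -0.707]
force: [0.2, -0.1, -0.0]
opening: 0.0616
[ 0.50191566 -0.0952429   0.1612079 ] [ 0.19436914 -0.05940244 -0.02126269]
[[ 96.54489808 207.48143281]
 [107.22938587 199.41250229]]
```

View pics/v5.png

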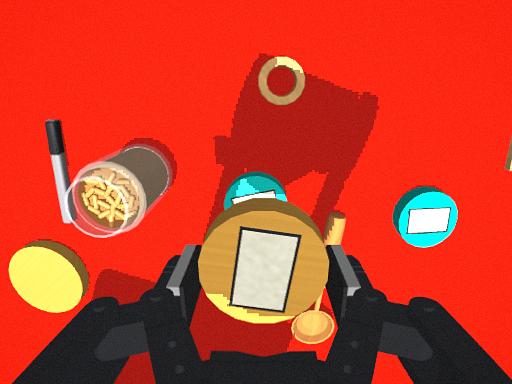

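The wrist view shows the jar mouth around (98,206), against a predicted (96.5,207.5). I check where the lid sits in the hand.

```bash
python3 - <<'E'
from h import *
w,c=load("pics/w2.png"); s=manip.sense()
h=cv2.cvtColor(w,cv2.COLOR_BGR2HSV)
def comp(m):
    n,l,st,ce=cv2.connectedComponentsWithStats(m.astype(np.uint8)*255); i=l[270,265]
    ys,xs=np.nonzero(l==i); return np.c_[xs,ys]
m=np.zeros(h.shape[:2],bool); m[200:330,195:332]=(h[...,1]<70)[200:330,195:332]&(h[...,2]>130)[200:330,195:332]
p=comp(m); X=plane(c,p,.177)[:,:2]*1000
print("label",cv2.minAreaRect(X.astype(np.float32)),s["tool_pos"])
# jar rim centre from outline guess
print(plane(c,[[98,206]],.096))
print("outline z=.096 r=24.5", proj(c,[[.501+.0245*np.cos(t),.027+.0245*np.sin(t),.096] for t in np.arange(4)*np.pi/2]))
E
```

```text
label ((501.90447998046875, -95.01658630371094), (25.45406150817871, 41.234596252441406), 81.59707641601562) [ 0.50194098 -0.0952065   0.16124872]
[[0.50218278 0.02567833 0.096     ]]
outline z=.096 r=24.5 [[ 90.96385789 175.30781722]
 [ 65.19586154 207.06707895]
 [102.03068022 237.4635297 ]
 [128.85207661 207.86923143]]
```

```bash
python3 -m pendant '[[-1,0,25,0,0],[-1,0,30,0,0],[-1,0,30,0,0],[-1,0,25,0,0],[-1,0,11,0,0],[-1,0,0,-20,0],[-1,0,0,-15,0],[-1,0,0,-10,0],[-1,0,0,0,0],[-1,0,0,0,0]]'
python3 -m pendant '[[-1,0,0,0,0],[-1,0,0,0,0],[-1,0,0,0,0],[-1,0,0,0,0],[-1,0,0,0,0],[-1,0,0,0,0],[-1,0,0,0,0],[-1,0,0,0,0],[-1,0,0,0,0],[-1,0,0,0,0]]'
```

```text
t: 6.13
tool_pos: [0.5016, 0.0255, 0.116]
ee_rot: [0.003, -0.004, 0.707, -0.707]
force: [-0.4, -0.0, -0.3]
opening: 0.0616
t: 6.97
tool_pos: [0.5019, 0.0258, 0.1163]
ee_rot: [0.003, -0.003, 0.707, -0.707]
force: [0.1, -0.9, -0.6]
opening: 0.0617
```

```bash
python3 -m pendant '[[-1,0,1,-4,0],[-1,0,0,-4,0],[-1,0,0,-4,0],[-1,0,0,-3,0],[-1,0,0,-3,0],[-1,0,0,-3,0],[-1,0,0,-3,0],[-1,0,0,0,0],[-1,0,0,0,0],[-1,0,0,0,0]]'
```

```text
t: 7.8
tool_pos: [0.5017, 0.0269, 0.0922]
ee_rot: [0.003, -0.003, 0.707, -0.707]
force: [-1.4, 0.4, 0.5]
opening: 0.0617
```

No contact force below the rim, so the lid is going over. I lower it slowly to seating height.

```bash
python3 -m pendant '[[-1,0,0,-2,0],[-1,0,0,-2,0],[-1,0,0,-2,0],[-1,0,0,-1,0],[-1,0,0,-1,0],[-1,0,0,0,0],[-1,0,0,0,0],[-1,0,0,0,0],[-1,0,0,0,0],[-1,0,0,0,0]]'
python3 - <<'E'
from h import *
a,c=shot("scene","pics/s3.png"); b,d=shot("side","pics/d3.png")
cv2.imwrite("pics/v6.png",np.hstack([cv2.resize(a[120:220,220:320],(400,400),interpolation=2),cv2.resize(b[150:260,227:337],(400,400),interpolation=2)]))
E
```

```text
t: 8.63
tool_pos: [0.502, 0.0268, 0.0843]
ee_rot: [0.003, -0.003, 0.707, -0.707]
force: [-0.4, 1.2, 1.1]
opening: 0.0619
```

View pics/v6.png

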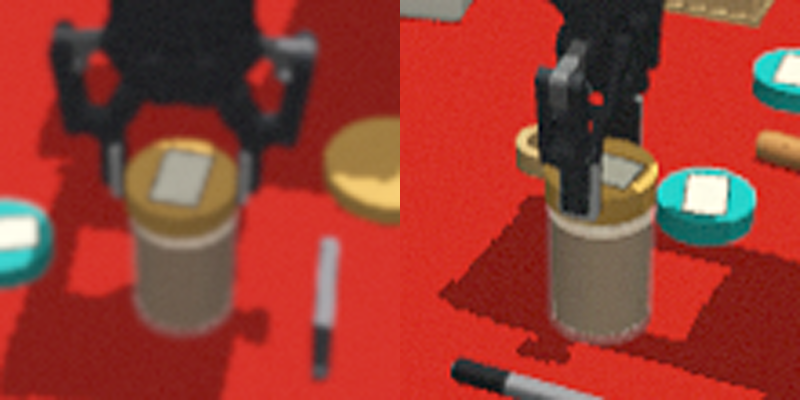

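The lid is over the neck and level in both views. I lower the last millimetre, release, and rise.

```bash
python3 -m pendant '[[-1,0,0,-1,0],[-1,0,0,-0.5,0],[-1,0,0,0,0],[-0.2,0,0,0,0],[0.6,0,0,0,0],[0.8,0,0,0,0],[1,0,0,0,0],[1,0,0,0,0],[1,0,0,0,0],[1,0,0,0,0]]'
python3 -m pendant '[[1,0,0,10,0],[1,0,0,20,0],[1,0,0,30,0],[1,0,0,40,0],[1,-10,10,35,0],[1,0,30,0,0],[1,0,0,0,0],[1,0,0,0,0],[1,0,0,0,0],[1,0,0,0,0]]'
python3 - <<'E'
from h import *
s=manip.sense(); print(s["tool_pos"])
w,c=shot("wrist","pics/w4.png"); a,e=shot("scene","pics/s4.png"); b,d=shot("side","pics/d4.png")
print(proj(c,[[.502,.027,.099],[.597,.205,.097],[.597,.205,0]]))
cv2.imwrite("pics/v7.png",np.hstack([w,np.vstack([cv2.resize(a[130:220,220:320],(213,192),interpolation=2),cv2.resize(b[165:255,232:332],(213,192),interpolation=2)])]))
E
```

```text
t: 9.57
tool_pos: [0.502, 0.0268, 0.0827]
ee_rot: [0.003, -0.003, 0.707, -0.707]
force: [-0.3, 0.4, 0.6]
opening: 0.0856
t: 10.4
tool_pos: [0.4914, 0.0663, 0.2172]
ee_rot: [-0.003, 0.004, -0.707, 0.707]
force: [0.4, -1.0, -0.1]
opening: 0.0854
[0.49139779 0.06628084 0.21724446]
[[308.67757229 173.83148041]
 [ 91.77778329  58.27304502]
 [137.22820957  64.78733861]]
```

View pics/v7.png

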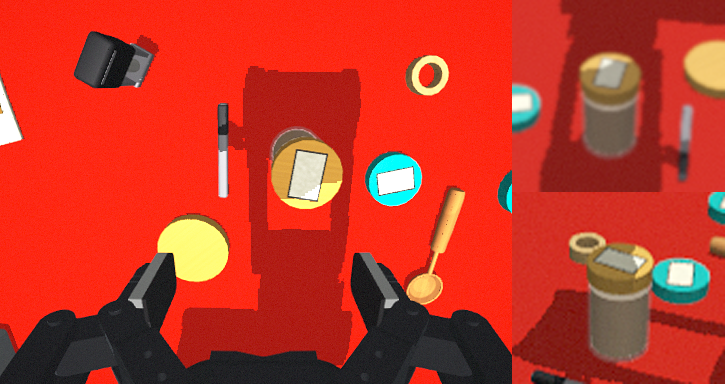

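The lid sits level on the jar in all three views. Next is going above the stamp and measuring its yaw.

```bash
python3 -m pendant '[[1,15,20,5,0],[1,22,30,5,0],[1,22,30,0,0],[1,22,30,0,0],[1,18,22,0,0],[1,6,7,0,0],[1,0,0,0,0],[1,0,0,0,0],[1,0,0,0,0],[1,0,0,0,0]]'
python3 - <<'E'
from h import *
s=manip.sense(); print(s["tool_pos"])
w,c=shot("wrist","pics/w5.png"); cv2.imwrite("pics/v8.png",cv2.resize(w[60:310,90:420],(792,600),interpolation=2))
p=proj(c,[[.597,.205,.097]])[0]; print(p)
g=cv2.cvtColor(w,cv2.COLOR_BGR2HSV)
m=(g[...,2]<75).astype(np.uint8); n,l,st,ce=cv2.connectedComponentsWithStats(m)
for i in range(1,n):
    if st[i,4]>200: print(i,st[i],ce[i])
w4,c4=load("pics/w4.png"); hh=cv2.cvtColor(w4,cv2.COLOR_BGR2HSV)
m=np.zeros((384,512),np.uint8); m[140:210,270:345]=((hh[...,1]<70)&(hh[...,2]>110))[140:210,270:345]
n,l,st,ce=cv2.connectedComponentsWithStats(m); i=l[172,306]; ys,xs=np.nonzero(l==i)
print("label",st[i],cv2.minAreaRect((plane(c4,np.c_[xs,ys],.099)[:,:2]*1000).astype(np.float32)))
E
```

```text
t: 11.38
tool_pos: [0.5959, 0.2044, 0.2276]
ee_rot: [-0.002, 0.003, -0.707, 0.707]
force: [0.2, 0.4, -0.8]
opening: 0.0857
[0.59591723 0.20436695 0.2276477 ]
[262.53869446 179.82988432]
1 [ 40   0  92  19 738] [92.15311653  9.02710027]
2 [101   0  86  37 843] [151.03914591  18.05338078]
4 [429   0  56  30 444] [454.66441441  14.93918919]
29 [ 242  139   40   63 1519] [262.12179065 172.19289006]
36 [331 190  12  28 252] [336.01984127 204.23809524]
37 [ 377  213   54   50 1248] [396.75560897 231.94310897]
39 [451 227  40  26 315] [466.21587302 236.9047619 ]
66 [    0   253   512   131 30966] [254.0292579  342.16017568]
label [ 288  151   39   50 1390] ((499.8449401855469, 28.442049026489258), (26.37757682800293, 42.52572250366211), 81.7612075805664)
```

View pics/v8.png

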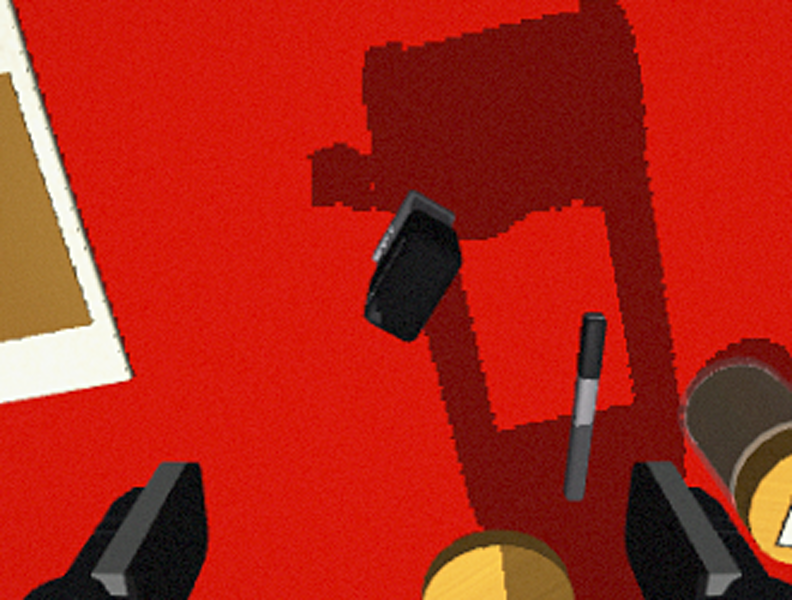

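Stamp seen in the enlarged wrist view: the handle top has corners around crop (368,315), (410,340), (461,258) and (418,230). I project these onto the z=97 mm plane.

```bash
python3 - <<'E'
from h import *
w,c=load("pics/w5.png")
q=np.array([[367,315],[410,341],[461,258],[418,230]])/2.4+[90,60]
X=plane(c,q,.097)*1000; print(X.round(1)); 
for i in range(4): v=X[(i+1)%4]-X[i]; print(np.linalg.norm(v).round(1),np.degrees(np.arctan2(v[1],v[0])).round(1))
print(X.mean(0), cv2.minAreaRect(X[:,:2].astype(np.float32)))
# black silhouette outline fit: project box with candidate pose and compare mask extents
m=np.zeros((384,512),np.uint8); g=cv2.cvtColor(w,cv2.COLOR_BGR2HSV)[...,2]<75
n,l,st,ce=cv2.connectedComponentsWithStats(g.astype(np.uint8)); i=l[172,262]; ys,xs=np.nonzero(l==i)
h=cv2.convexHull(np.c_[xs,ys].astype(np.int32)).reshape(-1,2); ap=cv2.approxPolyDP(h.reshape(-1,1,2),2,True).reshape(-1,2); print("hull px",ap.tolist())
print("hull@.097",plane(c,ap,.097).round(4)[:,:2].tolist()); print("hull@.047",plane(c,ap,.047).round(4)[:,:2].tolist())
E
```

```text
[[585.9 223.1  97. ]
 [575.3 206.5  97. ]
 [608.7 187.5  97. ]
 [619.3 203.7  97. ]]
19.7 -122.6
38.5 -29.6
19.4 56.9
38.7 149.9
[597.29134237 205.16965765  97.        ] ((597.289794921875, 205.0750274658203), (19.687389373779297, 39.52167892456055), 59.92896270751953)
hull px [[278, 148], [281, 171], [263, 200], [258, 201], [242, 191], [244, 178], [260, 140]]
hull@.097 [[0.6265, 0.1915], [0.6055, 0.1884], [0.5774, 0.2044], [0.5763, 0.2091], [0.5861, 0.2239], [0.5986, 0.2219], [0.6335, 0.2075]]
hull@.047 [[0.6167, 0.189], [0.5919, 0.1853], [0.5586, 0.2043], [0.5574, 0.2098], [0.569, 0.2273], [0.5838, 0.225], [0.625, 0.2079]]
```

Stamp: centre (0.597, 0.205), yaw −30°. Label: (0.500, 0.028), long side −8.2°. I turn −0.524 and descend over the handle.

```bash
python3 -m pendant '[[1,1,1,0,-0.12],[1,0,0,0,-0.12],[1,0,0,0,-0.12],[1,0,0,0,-0.12],[1,0,0,-20,-0.044],[1,0,0,-30,0],[1,0,0,-30,0],[1,0,0,-15,0],[1,0,0,0,0],[1,0,0,0,0]]'
python3 - <<'E'
from h import *
from scipy.spatial.transform import Rotation as R
s=manip.sense(); q=s["ee_rot"]; z=R.from_quat([*q[1:],q[0]]).apply([0,0,1]); print(s["tool_pos"],np.degrees(np.arctan2(z[1],z[0])))
w,c=shot("wrist","pics/w6.png"); cv2.imwrite("pics/v9.png",cv2.resize(w,(640,480)))
E
```

```text
t: 12.27
tool_pos: [0.5971, 0.206, 0.1325]
ee_rot: [0.181, -0.18, -0.683, 0.684]
force: [1.1, 0.6, 0.4]
opening: 0.0853
[0.59710442 0.20602721 0.1324889 ] -119.53698067810134
```

View pics/v9.png

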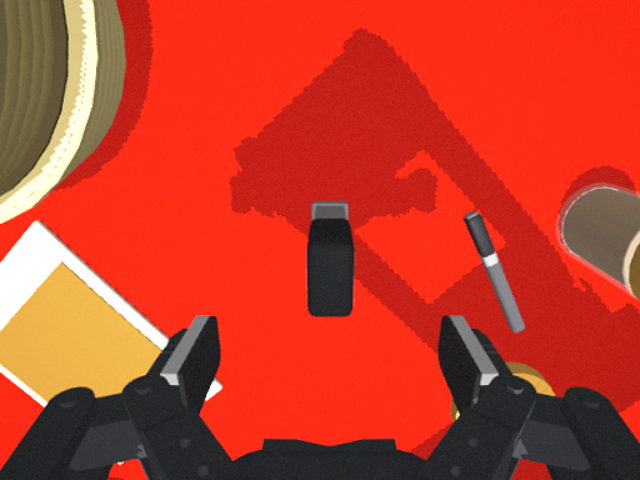

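The handle is upright in view and midway between the fingers (x≈330). I descend and grip.

```bash
python3 -m pendant '[[1,0,-1,-20,0],[1,0,0,-25,0],[1,0,0,-20,0],[1,0,0,-10,0],[1,0,0,-3,0],[1,0,0,0,0],[1,0,0,0,0],[1,0,0,0,0],[1,0,0,0,0],[1,0,0,0,0]]' 30
python3 -m pendant '[[0,0,0,0,0],[-0.2,0,0,0,0],[-0.4,0,0,0,0],[-0.6,0,0,0,0],[-1,0,0,0,0],[-1,0,0,0,0],[-1,0,0,0,0],[-1,0,0,0,0],[-1,0,0,0,0],[-1,0,0,0,0]]' 40
```

```text
t: 13.15
tool_pos: [0.5986, 0.206, 0.0558]
ee_rot: [-0.179, 0.181, 0.684, -0.684]
force: [0.7, -1.1, 0.4]
opening: 0.0856
t: 13.98
tool_pos: [0.5979, 0.2058, 0.0548]
ee_rot: [-0.18, 0.18, 0.684, -0.684]
force: [0.0, 0.4, 1.0]
opening: 0.0235
```

Gripped at 23.5 mm. I lift and turn to the label's yaw, and re-measure the label from the scene and side pictures taken after release.

```bash
python3 -m pendant '[[-1,0,0,10,0],[-1,0,0,25,0],[-1,0,0,35,0],[-1,0,0,35,0],[-1,0,0,25,0.093],[-1,0,0,0,0.093],[-1,0,0,0,0.093],[-1,0,0,0,0.093],[-1,0,0,0,0],[-1,0,0,0,0]]'
python3 - <<'E'
from h import *
from scipy.spatial.transform import Rotation as R
s=manip.sense(); q=s["ee_rot"]; z=R.from_quat([*q[1:],q[0]]).apply([0,0,1]); print(s["tool_pos"],np.degrees(np.arctan2(z[1],z[0])),s["force"],s["opening"])
a,c=load("pics/s4.png"); b,d=load("pics/d4.png")
p=proj(c,[.5,.028,.099])[0]; q=proj(d,[.5,.028,.099])[0]; P=[]
for im,cc,u in ((a,c,p),(b,d,q)):
    g=cv2.cvtColor(im,cv2.COLOR_BGR2HSV); x,y=u.astype(int); m=np.zeros(g.shape[:2],np.uint8)
    sl=np.s_[y-14:y+15,x-18:x+19]; m[sl]=((g[...,1]<75)&(g[...,2]>90))[sl]
    n,l,st,ce=cv2.connectedComponentsWithStats(m); i=l[y,x]; print(u,st[i],ce[i]); ys,xs=np.nonzero(l==i); P.append(ce[i])
    X=plane(cc,np.c_[xs,ys],.099)[:,:2]*1000; print(X.mean(0),cv2.minAreaRect(X.astype(np.float32)))
o1,d1=ray(c,P[0]);o2,d2=ray(d,P[1]);st=np.linalg.lstsq(np.c_[d1[0],-d2[0]],o2-o1,rcond=None)[0];print(o1+st[0]*d1[0],o2+st[1]*d2[0])
w,c=shot("wrist","pics/w7.png"); cv2.imwrite("pics/v10.png",w)
E
```

```text
t: 14.82
tool_pos: [0.5978, 0.2057, 0.1851]
ee_rot: [-0.051, 0.051, 0.705, -0.705]
force: [0.9, -0.2, -1.2]
opening: 0.0235
[0.59775079 0.20572823 0.18508185] -98.34208424570033 [ 0.94304639 -0.2275946  -1.2169267 ] 0.02351853211519992
[265.98223625 163.53225463] [258 157  16  14 154] [265.51298701 163.94805195]
[501.35617548  27.09979472] ((500.61517333984375, 27.260944366455078), (26.56246566772461, 44.11695861816406), 82.48222351074219)
[282.65590395 196.69074046] [271 191  24  12 161] [282.42236025 196.65838509]
[500.54405781  27.99971922] ((500.94403076171875, 27.428983688354492), (27.29526138305664, 42.0769157409668), 80.94770812988281)
[0.50078165 0.02703083 0.09837222] [0.50082383 0.02708295 0.09831882]
```

View pics/v10.png

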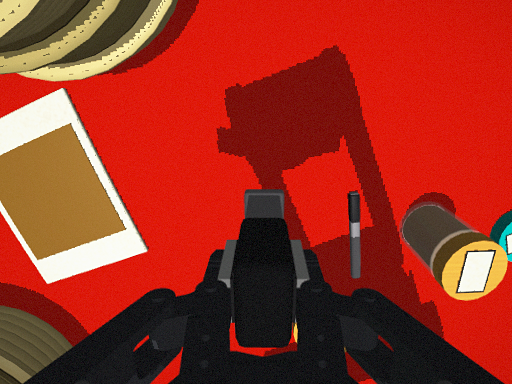

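The label measures (0.5008, 0.0274) at about 98.4 mm height, so the lid is seated. The held stamp shows in the wrist view with foot edge at rows 190–192 and handle top at columns 235–295, rows 240–347. I compare that with the predicted pose.

```bash
python3 - <<'E'
from h import *
w,c=load("pics/w7.png"); z0=.1851-.0548; a=np.radians(-8.34); Rz=np.array([[np.cos(a),-np.sin(a)],[np.sin(a),np.cos(a)]])
def rect(hx,hy,z): 
    return [[*(Rz@[sx*hx,sy*hy]+[.5978,.2057]),z] for sx,sy in((1,1),(1,-1),(-1,-1),(-1,1))]
for n,r in (("top",rect(.021,.012,z0+.097)),("hbot",rect(.021,.012,z0+.047)),("foot",rect(.020,.013,z0))):
    P=proj(c,r); print(n,P.round(0).tolist())
    for q in P.astype(int): cv2.circle(w,tuple(int(v) for v in q),2,(0,255,0),-1)
cv2.imwrite("pics/v11.png",cv2.resize(w[170:370,190:340],(600,600),interpolation=2))
E
```

```text
top [[231.0, 264.0], [296.0, 264.0], [292.0, 349.0], [235.0, 350.0]]
hbot [[240.0, 212.0], [287.0, 212.0], [285.0, 280.0], [242.0, 280.0]]
foot [[244.0, 186.0], [283.0, 186.0], [282.0, 240.0], [245.0, 240.0]]
```

View pics/v11.png

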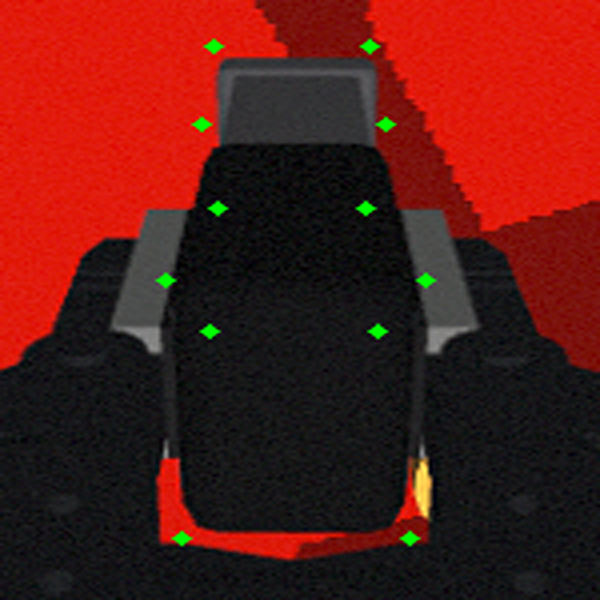

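The held stamp matches the prediction within about 1–3 mm, possibly 1–1.5 mm back along x. That was my 12th picture viewed, so I continue with numeric checks only. I move above the label.

```bash
python3 -m pendant '[[-1,-10,-18,0,0],[-1,-18,-33,0,0],[-1,-18,-34,0,0],[-1,-18,-34,0,0],[-1,-18,-34,0,0],[-1,-10,-18,0,0],[-1,-4,-7,0,0],[-1,0,0,0,0],[-1,0,0,-10,0],[-1,0,0,-10,0]]'
python3 -m pendant '[[-1,0,0,-3,0],[-1,0,0,0,0],[-1,0,0,0,0],[-1,0,0,0,0],[-1,0,0,0,0],[-1,0,0,0,0],[-1,0,0,0,0],[-1,0,0,0,0],[-1,0,0,0,0],[-1,0,0,0,0]]'
python3 - <<'E'
from h import *
s=manip.sense(); print(s["tool_pos"],s["force"])
w,c=shot("wrist","pics/w8.png"); L=[.5008,.0274,.099]
a=np.radians(-8.3); ux=np.array([np.cos(a),np.sin(a),0]); uy=np.array([-np.sin(a),np.cos(a),0])
print("lid ctr/label far/lid far", proj(c,[L,L+.022*ux,L+.0315*ux,L+.0315*uy,L-.0315*uy]).round(1).tolist())
f=s["tool_pos"]-[0,0,.0548]; print("foot far edge",proj(c,[f+.02*ux+.013*uy,f+.02*ux-.013*uy]).round(1).tolist())
for col in (252,264,276): print(col,[(r,*[int(v) for v in w[r,col]]) for r in range(150,216,2)])
E
```

```text
t: 15.7
tool_pos: [0.5036, 0.0286, 0.1647]
ee_rot: [-0.05, 0.052, 0.706, -0.705]
force: [0.4, 0.0, -0.3]
opening: 0.0235
t: 16.53
tool_pos: [0.502, 0.0278, 0.1619]
ee_rot: [-0.05, 0.051, 0.705, -0.705]
force: [-0.4, 0.0, -1.5]
opening: 0.0237
[0.50198162 0.0277598  0.16188876] [-0.40201512  0.02047144 -1.47661808]
lid ctr/label far/lid far [[264.1, 210.6], [264.1, 181.0], [264.2, 167.5], [219.8, 210.6], [308.4, 210.6]]
foot far edge [[243.8, 185.8], [283.0, 185.8]]
252 [(150, 134, 145, 180), (152, 83, 104, 125), (154, 87, 104, 126), (156, 86, 103, 123), (158, 89, 104, 126), (160, 84, 101, 120), (162, 80, 96, 120), (164, 79, 125, 157), (166, 49, 106, 144), (168, 42, 101, 138), (170, 70, 166, 224), (172, 83, 184, 237), (174, 76, 179, 231), (176, 76, 176, 232), (178, 79, 175, 232), (180, 75, 183, 235), (182, 48, 59, 70), (184, 189, 211, 219), (186, 229, 243, 245), (188, 235, 253, 254), (190, 84, 82, 83), (192, 101, 99, 96), (194, 144, 141, 142), (196, 83, 81, 80), (198, 89, 85, 85), (200, 90, 88, 88), (202, 93, 90, 87), (204, 89, 86, 88), (206, 89, 91, 88), (208, 92, 90, 88), (210, 91, 
[... 702 characters left out ...]
6), (214, 88, 82, 84)]
276 [(150, 151, 151, 225), (152, 94, 113, 134), (154, 90, 109, 133), (156, 91, 112, 134), (158, 86, 107, 129), (160, 89, 109, 131), (162, 88, 108, 131), (164, 154, 177, 198), (166, 48, 110, 147), (168, 50, 107, 146), (170, 64, 136, 181), (172, 80, 186, 240), (174, 76, 178, 233), (176, 80, 180, 236), (178, 79, 183, 234), (180, 82, 188, 240), (182, 43, 51, 67), (184, 193, 219, 221), (186, 233, 247, 248), (188, 235, 253, 255), (190, 84, 83, 80), (192, 96, 90, 91), (194, 142, 138, 142), (196, 88, 86, 84), (198, 90, 88, 87), (200, 86, 84, 85), (202, 88, 86, 84), (204, 87, 85, 86), (206, 90, 87, 88), (208, 86, 84, 86), (210, 86, 85, 84), (212, 89, 87, 84), (214, 89, 84, 87)]
```

Label edge seen at row 181.5 (predicted 181), parallel in all three columns, so the yaw is right. The foot edge is at 189.5 (predicted 185.8). I lower to near contact, where foot and label share a height and compare directly.

```bash
python3 -m pendant '[[-1,0,0,-2,0],[-1,0,0,-2,0],[-1,0,0,-2,0],[-1,0,0,0,0],[-1,0,0,0,0],[-1,0,0,0,0],[-1,0,0,0,0],[-1,0,0,0,0],[-1,0,0,0,0],[-1,0,0,0,0]]'
cat > prof.py <<'E'
from h import *
import sys
s=manip.sense(); print(s["tool_pos"],s["force"])
w,c=shot("wrist",sys.argv[1]); L=np.array([.5008,.0274,.099])
a=np.radians(-8.3); ux=np.array([np.cos(a),np.sin(a),0]); uy=np.array([-np.sin(a),np.cos(a),0])
print("pred label far, label left/right far corners, foot-far if centred L,R", proj(c,[L+.022*ux,L+.022*ux+.014*uy,L+.022*ux-.014*uy,L+.02*ux+.013*uy,L+.02*ux-.013*uy]).round(1).tolist())
p=w.astype(int).mean(2)
print("rows 174..204", p[174:204,254:274].mean(1).round(0).astype(int).tolist())
for r in (189,194,198,202): print("row",r,"cols 236..250",p[r,234:252].astype(int).tolist(),"cols 276..294",p[r,276:294].astype(int).tolist())
E
python3 prof.py pics/w9.png
```

```text
t: 17.42
tool_pos: [0.502, 0.0278, 0.1558]
ee_rot: [-0.05, 0.05, 0.705, -0.705]
force: [0.3, 0.9, -2.2]
opening: 0.0235
[0.50199542 0.02781263 0.15583971] [ 0.26244941  0.87003203 -2.15794831]
pred label far, label left/right far corners, foot-far if centred L,R [[264.3, 183.6], [243.3, 183.6], [285.2, 183.6], [244.9, 186.4], [283.6, 186.5]]
rows 174..204 [167, 168, 165, 163, 164, 163, 164, 164, 165, 169, 143, 51, 91, 248, 248, 133, 85, 90, 96, 125, 140, 105, 87, 88, 88, 88, 88, 88, 88, 88]
row 189 cols 236..250 [166, 164, 168, 169, 167, 167, 169, 163, 115, 64, 195, 229, 173, 162, 138, 135, 136, 137] cols 276..294 [139, 139, 135, 135, 135, 130, 85, 105, 161, 171, 172, 173, 170, 168, 171, 169, 172, 170]
row 194 cols 236..250 [163, 160, 162, 164, 166, 163, 167, 155, 113, 43, 93, 124, 131, 139, 135, 139, 142, 140] cols 276..294 [139, 138, 135, 135, 138, 136, 133, 118, 142, 170, 170, 169, 167, 170, 169, 169, 168, 169]
row 198 cols 236..250 [167, 166, 167, 163, 165, 167, 166, 167, 141, 43, 94, 127, 138, 134, 105, 82, 90, 85] cols 276..294 [88, 90, 86, 96, 124, 148, 135, 122, 153, 170, 172, 169, 170, 171, 170, 172, 169, 168]
row 202 cols 236..250 [164, 162, 164, 159, 165, 161, 161, 165, 134, 41, 90, 128, 136, 113, 82, 91, 89, 89] cols 276..294 [88, 88, 88, 85, 113, 137, 138, 123, 141, 168, 165, 164, 163, 165, 162, 164, 162, 165]
```

Label outer edge is at row 184 and foot edge at 189 with the foot about 2 mm up, which implies about 187 at contact, i.e. centred. Side margins are even at 1–1.5 px. I lower slowly to contact and watch the force.

```bash
python3 -m pendant '[[-1,0,0,-0.5,0],[-1,0,0,-0.5,0],[-1,0,0,-0.5,0],[-1,0,0,-0.5,0],[-1,0,0,0,0],[-1,0,0,0,0],[-1,0,0,0,0],[-1,0,0,0,0],[-1,0,0,0,0],[-1,0,0,0,0]]'; python3 prof.py pics/w10.png
python3 -m pendant '[[-1,0,0,-0.5,0],[-1,0,0,-0.5,0],[-1,0,0,0,0],[-1,0,0,0,0],[-1,0,0,0,0],[-1,0,0,0,0],[-1,0,0,0,0],[-1,0,0,0,0],[-1,0,0,0,0],[-1,0,0,0,0]]';  python3 prof.py pics/w11.png
```

```text
t: 18.3
tool_pos: [0.5019, 0.0278, 0.1538]
ee_rot: [-0.05, 0.05, 0.705, -0.705]
force: [0.2, -0.7, -0.8]
opening: 0.0237
[0.50191277 0.02781835 0.15376341] [ 0.17246688 -0.69006693 -0.83156   ]
pred label far, label left/right far corners, foot-far if centred L,R [[264.3, 184.5], [243.1, 184.4], [285.4, 184.5], [244.7, 187.3], [283.8, 187.4]]
rows 174..204 [169, 168, 166, 164, 163, 164, 165, 165, 164, 165, 171, 121, 49, 94, 251, 137, 85, 90, 96, 126, 140, 106, 87, 88, 88, 88, 88, 88, 88, 88]
row 189 cols 236..250 [165, 168, 163, 164, 168, 168, 168, 155, 85, 102, 220, 232, 178, 167, 136, 139, 139, 138] cols 276..294 [141, 141, 140, 142, 139, 128, 91, 82, 151, 173, 166, 168, 169, 168, 170, 169, 168, 169]
row 194 cols 236..250 [164, 163, 164, 160, 164, 165, 168, 147, 86, 46, 87, 128, 134, 139, 135, 141, 140, 139] cols 276..294 [137, 141, 140, 139, 136, 132, 132, 118, 143, 168, 168, 163, 164, 170, 165, 166, 168, 166]
row 198 cols 236..250 [161, 166, 165, 165, 164, 168, 165, 161, 114, 46, 93, 127, 138, 136, 105, 85, 88, 86] cols 276..294 [87, 88, 86, 91, 127, 146, 140, 124, 150, 172, 172,
[... 886 characters left out ...]
 229, 204, 128, 61, 138, 172, 168, 168, 167, 167, 165, 169, 172, 169]
row 194 cols 236..250 [161, 163, 164, 162, 164, 166, 167, 147, 85, 41, 86, 123, 134, 136, 135, 132, 134, 134] cols 276..294 [132, 132, 134, 134, 134, 131, 128, 126, 150, 167, 168, 162, 168, 165, 164, 163, 164, 164]
row 198 cols 236..250 [164, 165, 167, 162, 165, 166, 167, 152, 89, 57, 97, 134, 141, 137, 105, 86, 86, 87] cols 276..294 [89, 88, 89, 89, 126, 147, 140, 124, 147, 172, 171, 170, 169, 171, 173, 171, 172, 169]
row 202 cols 236..250 [160, 162, 161, 163, 160, 164, 161, 156, 111, 50, 94, 130, 133, 117, 87, 83, 89, 90] cols 276..294 [91, 89, 89, 87, 108, 138, 133, 123, 143, 168, 165, 161, 162, 163, 163, 162, 161, 162]
```

Contact found between 153.8 and 152.8 mm (+2.3 N step). The foot is about 1 mm too far back, so I lift, shift +1 mm in x, and set it down again.

```bash
python3 -m pendant '[[-1,0,0,2,0],[-1,0,0,2,0],[-1,1,0,0,0],[-1,0,0,0,0],[-1,0,0,-1,0],[-1,0,0,-1,0],[-1,0,0,-1,0],[-1,0,0,-1,0],[-1,0,0,0,0],[-1,0,0,0,0]]'
python3 -m pendant '[[-1,0,0,0,0],[-1,0,0,0,0],[-1,0,0,0,0],[-1,0,0,0,0],[-1,0,0,0,0],[-1,0,0,0,0],[-1,0,0,0,0],[-1,0,0,0,0],[-1,0,0,0,0],[-1,0,0,0,0]]'; python3 prof.py pics/w12.png
```

```text
t: 20.07
tool_pos: [0.5029, 0.0278, 0.1529]
ee_rot: [-0.051, 0.05, 0.705, -0.705]
force: [-0.9, 0.4, 2.7]
opening: 0.0237
t: 20.9
tool_pos: [0.5029, 0.0278, 0.1528]
ee_rot: [-0.05, 0.05, 0.705, -0.705]
force: [-1.3, 0.1, 2.3]
opening: 0.0237
[0.50290162 0.02783266 0.15275112] [-1.31954581  0.08538534  2.27030159]
pred label far, label left/right far corners, foot-far if centred L,R [[264.5, 186.3], [243.3, 186.3], [285.7, 186.3], [244.8, 189.2], [284.1, 189.2]]
rows 174..204 [153, 169, 168, 167, 167, 164, 163, 164, 165, 164, 165, 166, 173, 83, 46, 115, 87, 89, 89, 110, 134, 143, 88, 88, 88, 89, 88, 89, 88, 88]
row 189 cols 236..250 [166, 164, 165, 166, 168, 165, 168, 153, 84, 71, 128, 159, 161, 145, 113, 115, 113, 111] cols 276..294 [118, 117, 119, 114, 115, 111, 87, 59, 134, 175, 169, 166, 169, 170, 173, 164, 168, 166]
row 194 cols 236..250 [165, 161, 161, 162, 164, 163, 163, 155, 111, 43, 90, 125, 131, 132, 133, 132, 133, 135] cols 276..294 [132, 137, 131, 132, 132, 130, 132, 113, 135, 170, 168, 166, 166, 165, 165, 166, 164, 165]
row 198 cols 236..250 [163, 162, 165, 164, 165, 163, 165, 160, 112, 53, 98, 134, 140, 137, 107, 84, 84, 88] cols 276..294 [89, 89, 86, 93, 127, 148, 140, 129, 155, 169, 172, 170, 171, 170, 169, 170, 168, 170]
row 202 cols 236..250 [164, 159, 164, 160, 163, 163, 165, 165, 137, 41, 93, 131, 131, 114, 88, 87, 82, 87] cols 276..294 [87, 91, 83, 85, 111, 141, 136, 124, 144, 168, 166, 167, 167, 166, 165, 165, 166, 164]
```

Foot edge is now 2.6 px inside the label edge (2.9 expected), so it is centred. Contact at 153.8 mm means about 1 mm pressed so far. I press 5 mm more in small steps.

```bash
python3 -m pendant '[[-1,0,0,-0.5,0],[-1,0,0,-0.5,0],[-1,0,0,-0.5,0],[-1,0,0,-0.5,0],[-1,0,0,-0.5,0],[-1,0,0,-0.5,0],[-1,0,0,0,0],[-1,0,0,0,0],[-1,0,0,0,0],[-1,0,0,0,0]]'
python3 -m pendant '[[-1,0,0,-0.5,0],[-1,0,0,-0.5,0],[-1,0,0,-0.5,0],[-1,0,0,-0.5,0],[-1,0,0,0,0],[-1,0,0,0,0],[-1,0,0,0,0],[-1,0,0,0,0],[-1,0,0,0,0],[-1,0,0,0,0]]'
python3 prof.py pics/w13.png
python3 - <<'E'
from h import *
F=[]
for i in range(6):
    manip.grab_frame("wrist"); F.append(manip.sense()["force"][2])
print(np.round(F,1),np.mean(F))
# row of foot top-rim/handle features: full centre profile, free (w9) vs now
for n in ("w9","w12","w13"):
    w,c=load(f"pics/{n}.png"); print(n,w[:,254:274].astype(int).mean((1,2))[182:225].astype(int).tolist())
w,c=load("pics/w13.png"); s=manip.sense(); a=np.radians(-8.3); ux=np.array([np.cos(a),np.sin(a),0])
for p in (0,.003,.006,.009):
    print(p,proj(c,[s["tool_pos"]-[0,0,.0548-p]+.02*ux])[0].round(1))
# lid level / position in scene+side
a_,ca=shot("scene","pics/s5.png"); b_,cb=shot("side","pics/d5.png")
for im,cc,old in ((a_,ca,"pics/s4.png"),(b_,cb,"pics/d4.png")):
    o,_=load(old); x,y=proj(cc,[.501,.027,.03])[0].astype(int); d=cv2.absdiff(im,o)[y-12:y+13,x-22:x+23]; print("jar region diff",d.mean())
E
```

```text
t: 21.78
tool_pos: [0.503, 0.0278, 0.1498]
ee_rot: [-0.05, 0.05, 0.705, -0.705]
force: [-1.3, -0.4, 3.5]
opening: 0.0234
t: 22.62
tool_pos: [0.503, 0.0278, 0.1478]
ee_rot: [-0.05, 0.05, 0.705, -0.705]
force: [-1.6, -0.3, 4.5]
opening: 0.0234
[0.50296811 0.02781941 0.14780112] [-1.63380582 -0.30155982  4.48478893]
pred label far, label left/right far corners, foot-far if centred L,R [[264.5, 188.8], [242.8, 188.7], [286.2, 188.8], [244.4, 191.7], [284.6, 191.7]]
rows 174..204 [101, 101, 147, 169, 169, 168, 167, 165, 163, 165, 164, 165, 164, 165, 170, 146, 56, 43, 134, 90, 90, 94, 120, 138, 120, 90, 88, 88, 89, 89]
row 189 cols 236..250 [165, 167, 166, 166, 162, 165, 166, 157, 143, 143, 140, 144, 142, 149, 144, 143, 144, 141] cols 276..294 [147, 145, 147, 144, 145, 148, 144, 146, 159, 172, 174, 170, 170, 169, 169, 167, 170, 169]
row 194 cols 236..250 [171, 169, 169, 168, 169, 168, 170, 147, 41, 121, 140, 80, 87, 90, 92, 91, 91, 88] cols 276..294 [90, 86, 89, 89, 87, 86, 87, 72, 112, 160, 171, 170, 171, 172, 168, 172, 170, 171]
row 198 cols 236..250 [164, 164, 163, 163, 167, 163, 168, 1
[... 413 characters left out ...]
165, 169, 143, 50, 91, 247, 248, 132, 84, 89, 95, 125, 139, 105, 86, 88, 87, 88, 88, 88, 88, 88, 87, 87, 88, 88, 87, 88, 87, 88, 87, 88, 88, 88, 89, 76, 27, 28, 29, 30, 29, 29, 28]
w12 [164, 164, 164, 166, 173, 83, 45, 114, 86, 88, 89, 109, 133, 143, 88, 87, 87, 88, 88, 89, 87, 88, 87, 88, 88, 88, 88, 88, 87, 88, 88, 88, 88, 89, 89, 76, 29, 28, 28, 30, 29, 28, 30]
w13 [162, 164, 164, 164, 164, 165, 169, 145, 56, 43, 133, 89, 89, 93, 120, 137, 119, 89, 88, 88, 89, 88, 88, 87, 88, 88, 88, 88, 89, 88, 88, 88, 88, 88, 90, 76, 28, 28, 28, 30, 29, 30, 30]
0 [263.4 185.8]
0.003 [263.4 187.2]
0.006 [263.4 188.6]
0.009 [263.4 190.1]
jar region diff 12.657481481481481
jar region diff 5.711407407407408
```

The foot's rim moved 3 px from its unpressed position at 0.47 px/mm, about 6 mm of travel. The force rose from about −1.3 to +4.1 N, against 4.8 N spring at half travel. The foot is still centred and aligned, so I hand in while holding.

```bash
python3 -c "
from workcell import manip
print(manip.job_done()); s=manip.sense(); print(s['t'],s['tool_pos'],s['force'])"
```

```text
the job is handed in; nothing more can be done
None
the job is handed in; nothing more can be done
```

The job is handed in at about 23 s on the clock: the labelled brass lid is on the open jar, and the stamp is held on its label, pressed about halfway.

- **Lid:** After release it looked level in the wrist, scene and side views. Its top measured 98.4 mm against the nominal 99 mm.
- **Stamp position:** In the last wrist picture the foot's far edge is about 3 px inside the label's edge (2.9 px if exactly centred). Its long side lies along the label's. The side margins were about 2 px and 1.5 px, where 1.6 px each would be exact, so it is off by well under 1 mm. On first contact it was about 1 mm too far back; I lifted it, shifted it and set it down again.
- **Press:** The tool is about 6 mm below the contact height, the foot moved about 3 px (also about 6 mm), and the force rose by about 5.4 N. The spring gives 4.8 N at halfway; the rest is the foot's weight and about 1 N of noise in the force reading.

**Checks that disagreed:**
- While the stamp was in the air, the foot's far edge appeared about 3 px off its predicted place. I relied on the direct comparison with the label at contact instead.
- My last comparison of the jar's region before and after stamping in the scene and side pictures was inconclusive, probably because of the arm's shadow. That the jar is still standing rests on the label staying in its predicted place in the wrist view and on the steady force.
- A sideways reading of about 1.5 N remained in the hold.

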